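# Release the cover of the label printer

## Robot

A 6-joint arm with a two-finger parallel gripper is mounted at the origin on the work surface. World frame = base frame: x ahead of the robot, y to its left, z up, the work surface at z = 0. Lengths are in mm, angles in rad, forces in N, time in s.
With the tool pointing down it reaches from about 350 to 775 mm from the base axis. Payload 7.3 kg.
Tool frame: the origin (TCP) lies midway between the tips of the shut fingers; the grasp point (between the pads) lies 19 mm behind it; x points along the fingers, y is the direction in which the jaws open and shut, and the axes are right-handed (so a half turn about x gives the same grasp; the last joint's range is limited). The gripper opens to 92 mm and grips with 3 to 60 N. Pads are 19 mm wide; open, the fingers measure 130 mm over their backs; the gripper's body (75 mm by 190 mm) begins 47 mm behind the grasp point.
Start: joints at [-1.364, 0.342, 1.524, -0, 1.275, -0.146], TCP at [181.425, -492.679, 202.941] pointing down, gripper open.
Joint ranges: [-2.53, 2.53], [-0.77, 2.02], [0.04, 2.7], [-1, 4.14], [0.28, 2.66], [-3.11, 3.11]. Speed limits (rad/s): [2.57, 2.57, 3.14, 3.14, 3.14, 3.14].

## Interface

Orientations are given as [roll, pitch, yaw] about the fixed x, y, z axes, in that order (R = Rz(yaw) Ry(pitch) Rx(roll)).
In Python, from plant import get_obs, capture, close_job gives the robot as it stands. The module is installed in compiled form; this text tells all that it offers.
- The arm moves only by the tool send_rows, never from a script. Its argument "moves" is a list of rows, each a list of 4 numbers: the shift along the tool's x, y, z in mm, then the turn about the tool's x in degrees. In form: [[tx, ty, tz, yaw], ...]. A call has 1 to 8 rows; each row shifts and turns the commanded pose from where the row before left it, along the tool's axes as they then stand; what a row does not reach is not made up. A row lasts 1/8 s, in which the tool goes at most 62.5 mm and 10.7 degrees, less where a joint would pass 70% of its speed; a pose out of reach is approached as far as the arm can. A call with a gripper value outside its range is refused whole. "hand" is the opening, from 0 (shut) to 1 (fully open), set as the call begins (left out, the last holds). The fingers move at their own pace and stop on an object; the grip force is fixed at half the most. Time passes only in rows, so rows that do not move let the fingers close. It gives the time, the measured TCP pose, the force and the opening at its end, in the units of the state.
- get_obs(): the state, without advancing time (a new reading comes with each control period).
- capture(name): name is "scene" or "top"; returns a dict with "image" (480x640x3 uint8, red, green, blue), "K" (3x3 intrinsics, pixels), "dist" ([k1, k2, p1, p2, k3] as OpenCV has them; the pictures are not rectified), "position" and "attitude" of the camera in the world. Camera axes: x right, y down, z forward; pixel columns grow to the right and rows downward; lengths in mm; the calibration is good to about 2 mm. A picture is of the moment at which its call begins. There is no depth.
- close_job(): hands the job in, once; it reports no verdict.
The state is a dict: "time": time; "joint_positions": joint angles; "dq": joint speeds; "tau": joint torques, N m; "tool_pos": TCP position; "tcp_rot": TCP orientation; "contact_force": force on the tool from outside, world axes, zero at the start; "moment": the same for the moment, N m; "grip_width": finger opening in mm.
Only numpy, scipy, OpenCV 4.12 (cv2) and the standard library are available. Lean on these libraries where they do the work, as an engineer would, in place of code of your own. Each camera call takes 0.05 s, during which the arm holds its last target. There are 200 camera calls.

## Task

The label printer on the bench needs a new roll, so open its cover: put one fingertip on each of the two release buttons on its front deck, press both fully down together and keep them down until the cover has sprung all the way up by itself, then let go of the buttons and back away. Nothing is to be gripped or lifted: do not touch the cover, and leave everything else on the bench where it stands.

Things in the scene. Friction and masses are not known exactly. Their poses are not given: they have to be found in the camera images.
- printer: Light grey desktop label printer screwed to the bench: 120 mm wide (its y), 200 deep (its x), 136 high. Origin: centre of its underside. Front faces its -x, towards the robot; z up. The front 46 mm is a flat deck 100 mm above the bench with the two release buttons side by side: centres 76 mm in front of the origin, 32 mm to either side (64 mm apart). The cover begins 44 mm in front of the origin.
- cap_left: Left release button (the printer's +y side; left is as seen by the robot facing the printer): a grey plastic key 26 mm wide (printer's y) by 22 mm (printer's x), ridged on top. Origin: centre of its top face, 109 mm above the bench and 9 mm above the deck when out; moves with the key. Axes as the printer's, z up.
- cap_right: Right release button (the printer's -y side; left is as seen by the robot facing the printer): a grey plastic key 26 mm wide (printer's y) by 22 mm (printer's x), ridged on top. Origin: centre of its top face, 109 mm above the bench and 9 mm above the deck when out; moves with the key. Axes as the printer's, z up.
- press_left (a joint): Travel of the left release button, m: 0 out, 0.006 fully down at its stop (top then 3 mm above the deck). Sprung: about 2 N starts it, 4.6 N takes it fully down, and it comes back by itself. Its catch frees the cover at about 4 mm, but the other catch still holds the cover unless that button is down too.
- press_right (a joint): Travel of the right release button, m: 0 out, 0.006 fully down at its stop (top then 3 mm above the deck). Sprung: about 2 N starts it, 4.6 N takes it fully down, and it comes back by itself. Its catch frees the cover at about 4 mm, but the other catch still holds the cover unless that button is down too.
- cover_hinge (a joint): Opening angle of the cover about its hinge along the printer's rear top edge, rad: 0 shut, 0.22 all the way up (its stop; the front edge has then risen about 29 mm). Once both catches are free a spring and damper raise it by itself in about 2 to 3 s and it stays up.
- cover: The printer's cover, 114 mm wide and 140 mm long with a smoked window, hinged at the rear. Origin at the middle of its front upper edge, 32 mm behind the line of the buttons and 117 mm above the bench when shut; axes as the printer's when shut, turning with the cover. Not to be touched.
- label_roll: Spare roll of labels lying flat beside the printer, 88 mm across, 52 mm high. Origin under its centre. Bystander.
- jar: Closed glass jar beside the printer, 60 mm across, 68 mm high. Origin under its centre. Bystander.
- screwdriver: Screwdriver 200 mm long lying across the bench in front of the printer. Bystander.
- spray_can: Spray can, 66 mm across, 190 mm high, upright out to one side. Origin under its centre. Bystander.
- torch: Black torch standing on its 48 mm head, 190 mm high, out to one side. Origin under its centre. Bystander.
- parts_bin: Beige open parts bin 140 by 100 by 60 mm out to one side. Origin under its centre. Bystander.
- tape_roll: Black roll of tape lying flat out to one side, 84 mm across, 25 mm high. Origin under its centre. Bystander.

How it is judged:
By the outcome, as a careful person would: the job done as asked, in the order asked, and still so for the second after the job is handed in, with the robot touching nothing.
It also fails if it takes over 38 s, if anything falls off the work surface, if the arm or the gripper's body presses on something with over 40 N, if the wrist force passes 120 N, or if a joint passes its speed limit or range.

## Working session

There is one attempt and no reset: what is moved stays moved. The work goes in short steps, Python scripts to look and compute and a tool call to move; the robot and the scene stay as the last step left them, time stands still between calls to the robot, and variables do not carry over. Pictures are saved under pics/ and viewed, about 8 in all and at most 12, crops included, and the job is handed in when it is done.

Besides the shell and the picture viewer there is one more tool, called after ">>>" as name(argument=value, ...), one argument or row to a line, values as JSON. send_rows: Moves the arm, as the interface text tells. Its arguments: {"type":"object","properties":{"moves":{"type":"array","items":{"type":"array","items":{"type":"number"}}},"hand":{"type":"number"}},"required":["moves"]}

```bash
mkdir -p pics
python3 - <<'E'
from plant import *
import cv2
o=get_obs()
for k,v in o.items(): print(k,v)
for n in("scene","top"):
    c=capture(n); cv2.imwrite(f"pics/{n}0.png",c["image"][:,:,::-1])
    print(n,c["K"],c["dist"],c["position"],c["attitude"])
E
```

```text
time 0.0
joint_positions [-1.36402397e+00  3.42741966e-01  1.52505571e+00  1.29246112e-05
  1.27538649e+00 -1.46011984e-01]
dq [ 0.00176812 -0.00034347 -0.00124227 -0.00090075  0.00263587  0.00107987]
tau [-2.52337195e-03 -4.31244707e+01 -2.44221228e+01  7.15176109e-02
  5.58408850e-02 -1.24109888e-04]
tool_pos [ 181.31761777 -492.20680451  202.22150457]
tcp_rot [-1.7245736   1.56920477  1.76979962]
contact_force [-0.32570293  1.04619928 -0.10708037]
moment [ 0.0076905  -0.04428916 -0.03553775]
grip_width 91.84747275724641
scene [[535.0001452    0.         312.74165305]
 [  0.         535.0001452  236.65143513]
 [  0.           0.           1.        ]] [-0.01655996  0.          0.          0.          0.        ] [1006.89165965  690.31680545 1090.16693013] [-2.44322717  0.01769211  2.56146254]
top [[614.79466281   0.         308.57152379]
 [  0.         614.79466281 233.6031277 ]
 [  0.           0.           1.        ]] [-0.07432385  0.          0.          0.          0.        ] [ 496.00370448  -19.84449636 1450.101788  ] [-3.09342474  0.02178755 -1.55940772]
```

View pics/top0.png

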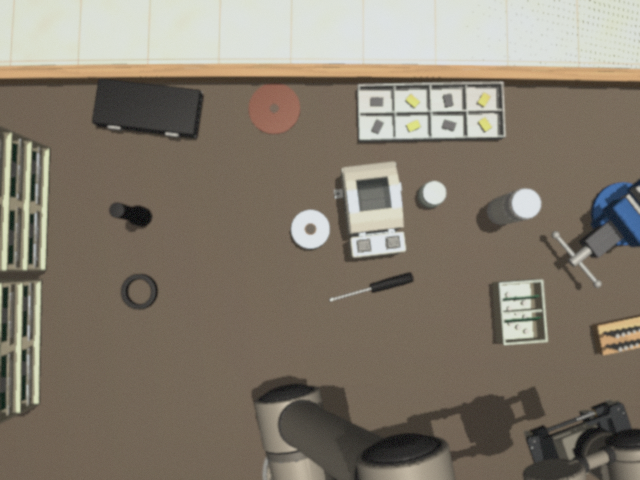

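View pics/scene0.png

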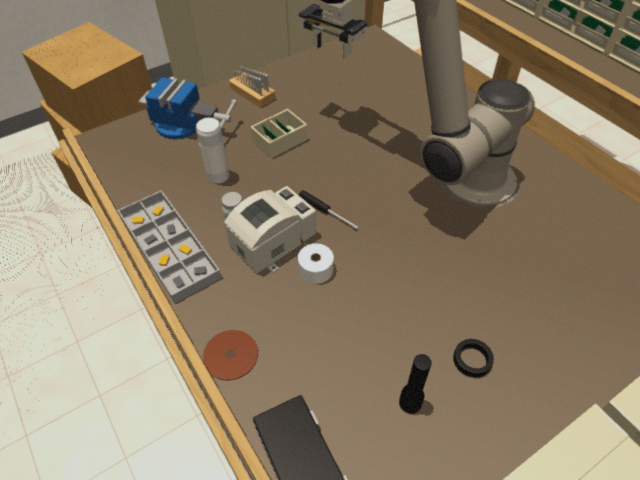

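The top view shows the printer around (374,210), with its buttons near (364,244) and (393,241). The screwdriver lies below it, from (331,300) to (412,277). The scene view has the buttons near (287,195) and (301,208). I'll enlarge both.

Run:
```python
import cv2,numpy as np
a=cv2.imread("pics/top0.png")[220:270,335:415]; b=cv2.imread("pics/scene0.png")[170:250,250:330]
a=cv2.resize(a,None,fx=8,fy=8,interpolation=cv2.INTER_CUBIC);b=cv2.resize(b,None,fx=7,fy=7,interpolation=cv2.INTER_CUBIC)
for im,s,x0,y0 in((a,8,335,220),(b,7,250,170)):
    for k in range(0,80,10):
        cv2.putText(im,str(x0+k),(k*s,10),0,.35,(0,255,255));cv2.line(im,(k*s,0),(k*s,im.shape[0]),(0,160,160),1)
        if k*s<im.shape[0]: cv2.putText(im,str(y0+k),(0,k*s+10),0,.35,(0,255,0));cv2.line(im,(0,k*s),(im.shape[1],k*s),(0,160,0),1)
cv2.imwrite("pics/topc.png",a);cv2.imwrite("pics/scenec.png",b)
```

```text
(no output)
```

View pics/topc.png

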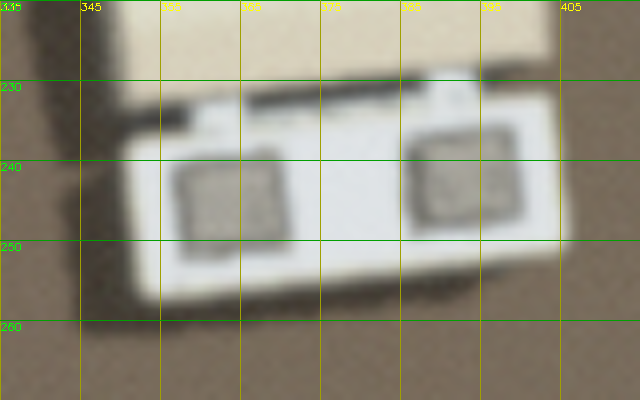

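View pics/scenec.png

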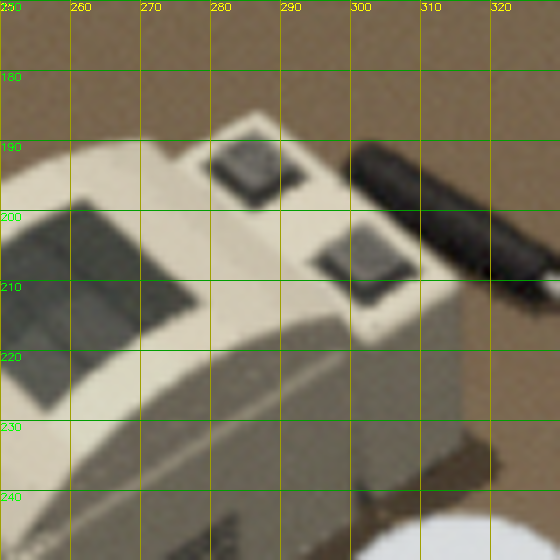

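The top crop puts the button centres near (363.5,245.1) for the left and (392.6,241.7) for the right. The scene crop has their top faces near (301.7,205.6) and (286.0,192.4). I'll project all four onto z = 109 mm.

```bash
cat > h.py <<'E'
from plant import *
import cv2,numpy as np
from scipy.spatial.transform import Rotation as R
def cam(n):
    c=capture(n); return c["K"],np.array(c["dist"]),np.array(c["position"]),R.from_euler("xyz",c["attitude"]).as_matrix()
def ray(c,uv):
    K,d,p,A=c; q=cv2.undistortPoints(np.array([[uv]],float),np.array(K),d)[0,0]; return p,A@np.array([*q,1])
def at(c,uv,z):
    p,v=ray(c,uv); return p+v*(z-p[2])/v[2]
def tri(a,b):
    (p,u),(q,v)=a,b; s=np.linalg.lstsq(np.c_[u,-v],q-p,rcond=None)[0]; A,B=p+u*s[0],q+v*s[1]; return (A+B)/2,np.linalg.norm(A-B)
E
python3 - <<'E'
from h import *
np.set_printoptions(precision=1,suppress=True)
T,S=cam("top"),cam("scene")
tl,tr,sl,sr=(363.5,245.1),(392.6,241.7),(301.7,205.6),(286.0,192.4)
for n,c,l,r in(("top",T,tl,tr),("scene",S,sl,sr)):
    L,Q=at(c,l,109),at(c,r,109);d=L-Q;print(n,L,Q,(L+Q)/2,np.linalg.norm(d),np.degrees(np.arctan2(-d[0],d[1])))
print(tri(ray(T,tl),ray(S,sl)),tri(ray(T,tr),ray(S,sr)))
# deck corners front-left, front-right, in top at z=100
for uv in((353.2,256.8),(405.8,251.3),(350,237),(403.3,231.2)): print(at(T,uv,100))
# bystanders near
for uv,z in(((331,300),5),((412,277),20),((310,229),52),((433,195),68)): print(at(T,uv,z))
o=get_obs(); print(o["tool_pos"],R.from_euler("xyz",o["tcp_rot"]).as_matrix())
E
```

```text
top [ 536.5 -109.9  109. ] [ 544.6 -173.3  109. ] [ 540.5 -141.6  109. ] 63.86867066518008 7.262722296180626
scene [ 536.9 -109.2  109. ] [ 545.3 -171.4  109. ] [ 541.1 -140.3  109. ] 62.73735850082805 7.7037025275561195
(array([ 536.5, -110. ,  108.1]), np.float64(0.021719422314988766)) (array([ 544.5, -173.4,  106.9]), np.float64(0.3856335466213995))
[510.9 -88.1 100. ]
[ 524.1 -203.4  100. ]
[554.2 -80.8 100. ]
[ 568.2 -197.7  100. ]
[410.2 -41.9   5. ]
[ 466.3 -228.9   20. ]
[573.6   8.3  52. ]
[ 652.4 -268.7   68. ]
[ 181.4 -492.4  202.5] [[-0.   0.3 -0.9]
 [ 0.  -0.9 -0.3]
 [-1.  -0.  -0. ]]
```

Both cameras agree to about 1 mm. The spacing measures 64 mm against the 64 given, and the height 107–108 mm against 109. The midpoint is about (540.8,-141) and the printer yaw about 7°. With 19 mm thick fingers, an opening of 45–48 mm centres each one on its key. Next I'll work out the turn and the shifts.

```bash
cat >> h.py <<'E'
def plan(th=7.2,goal=(539,-141.2,160)):
    o=get_obs(); A=R.from_euler("xyz",o["tcp_rot"]).as_matrix(); a=np.radians(th)
    y=np.array([np.sin(a),-np.cos(a),0]); x=np.array([0,0,-1.]); B=np.c_[x,y,np.cross(x,y)]
    D=R.from_matrix(A.T@B).as_rotvec(degrees=True); d=np.array(goal)-o["tool_pos"]
    print("t",o["time"],"pos",o["tool_pos"].round(1),"F",np.round(o["contact_force"],2),"w",round(o["grip_width"],1))
    print("turn",D.round(2),"shift now-axes",(A.T@d).round(1),"shift after turn",(B.T@d).round(1))
E
python3 -c "
from h import *
plan()
T=cam('top');print(at(T,(525,204),190))"
```

```text
t 0.2 pos [ 181.4 -492.4  202.5] F [-0.    0.19  0.44] w 92.0
turn [13.02 -0.    0.05] shift now-axes [  42.8 -206.  -457. ] shift after turn [  42.5 -303.6 -398.8]
[ 622.14175882 -437.17738488  190.        ]
```

>>> send_rows(
  moves=[
    [0, 0, 0, 6.5],
    [0, 0, 0, 6.5],
    [0, -18, -24, 0],
    [0, -22, -29, 0],
    [0, -22, -29, 0],
    [0, -22, -29, 0],
    [0, -22, -29, 0],
    [0, -22, -29, 0],
  ],
  hand=0.5,
)

```text
time: 1.25
tool_pos: [333.7, -343.5, 202.9]
tcp_rot: [1.949, 1.571, -1.067]
contact_force: [0.7, -0.7, 1.0]
grip_width: 45.9
```

>>> send_rows(
  moves=[
    [0, -22, -29, 0],
    [0, -22, -29, 0],
    [0, -22, -29, 0],
    [0, -22, -29, 0],
    [0, -22, -29, 0],
    [0, -22, -29, 0],
    [0, -22, -29, 0],
    [0, 0, 0, 0],
  ],
)

```text
time: 2.25
tool_pos: [516.1, -164.5, 202.6]
tcp_rot: [-1.491, 1.57, 1.78]
contact_force: [-0.8, -1.0, 0.2]
grip_width: 45.8
```

```bash
python3 -c "
from h import *
plan()"
```

```text
t 2.25 pos [ 516.1 -164.5  202.6] F [-0.81 -1.01  0.16] w 45.8
turn [0.19 0.   0.02] shift now-axes [ 42.6 -20.1 -25.7] shift after turn [ 42.6 -20.3 -25.6]
```

>>> send_rows(
  moves=[
    [10, -10, -13, 0],
    [15, -10, -12.5, 0],
    [18, 0, 0, 0],
    [0, 0, 0, 0],
    [0, 0, 0, 0],
  ],
)

```text
time: 2.88
tool_pos: [538.0, -143.3, 160.0]
tcp_rot: [2.303, 1.571, -0.713]
contact_force: [0.4, 0.2, 0.7]
grip_width: 46.3
```

Run:
```python
from h import *
plan(goal=(539,-141.2,115))
ims=[]
for n,(x,y) in(("top",(325,195)),("scene",(240,140))):
    im=capture(n)["image"][y:y+100,x:x+100,::-1]; ims.append(cv2.resize(im,None,fx=4,fy=4,interpolation=cv2.INTER_CUBIC))
cv2.imwrite("pics/near1.png",np.hstack(ims))
```

```text
t 2.875 pos [ 538.  -143.3  160. ] F [0.41 0.19 0.65] w 46.3
turn [-0.01 -0.   -0.  ] shift now-axes [45.  -1.9 -1.2] shift after turn [45.  -1.9 -1.2]
```

View pics/near1.png

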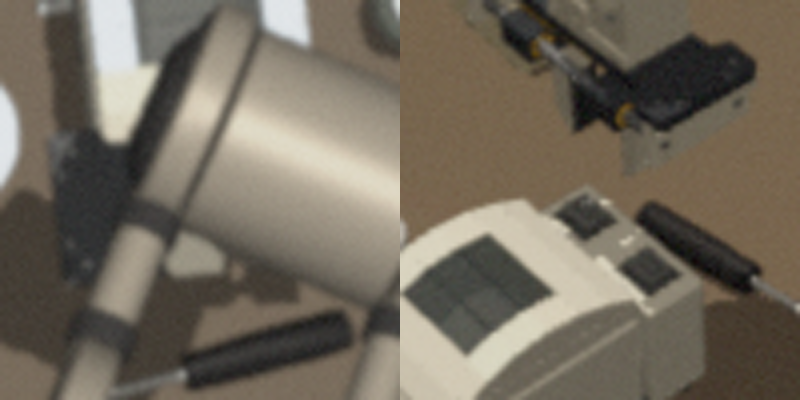

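In the scene crop (right) the fingers hang above the two keys, at crop (585,215) and (650,268). The arm hides the keys in the top view. I'll lower to just above them and check again in the scene view.

>>> send_rows(
  moves=[
    [10, -1, -0.6, 0],
    [15, -1, -0.6, 0],
    [12, 0, 0, 0],
    [5, 0, 0, 0],
    [0, 0, 0, 0],
    [0, 0, 0, 0],
  ],
)

```text
time: 3.72
tool_pos: [539.1, -141.1, 118.3]
tcp_rot: [2.487, 1.57, -0.529]
contact_force: [0.1, 0.3, 0.5]
grip_width: 45.8
```

Run:
```python
from h import *
plan(goal=(539,-141.2,109))
im=capture("scene")["image"][140:240,230:340,::-1]
cv2.imwrite("pics/near2.png",cv2.resize(im,None,fx=6,fy=6,interpolation=cv2.INTER_CUBIC))
# predicted pixels of both finger tip outlines from measured pose
K,d,p,A=cam("scene");o=get_obs();B=R.from_euler("xyz",o["tcp_rot"]).as_matrix()
for s in(-1,1):
    P=np.array([o["tool_pos"]+B@np.array([0,s*y,z]) for y,z in((23,-9.5),(23,9.5),(42,9.5),(42,-9.5))])
    uv=cv2.projectPoints(P,cv2.Rodrigues(A.T)[0],-A.T@p,np.array(K),d)[0][:,0]; print(((uv-[230,140])*6).round().tolist())
```

```text
t 3.725 pos [ 539.1 -141.1  118.3] F [0.05 0.28 0.53] w 45.8
turn [ 0.02 -0.04 -0.03] shift now-axes [9.3 0.  0.1] shift after turn [9.3 0.  0.1]
[[402.0, 375.0], [437.0, 354.0], [466.0, 378.0], [431.0, 400.0]]
[[333.0, 316.0], [368.0, 296.0], [340.0, 272.0], [305.0, 293.0]]
```

View pics/near2.png

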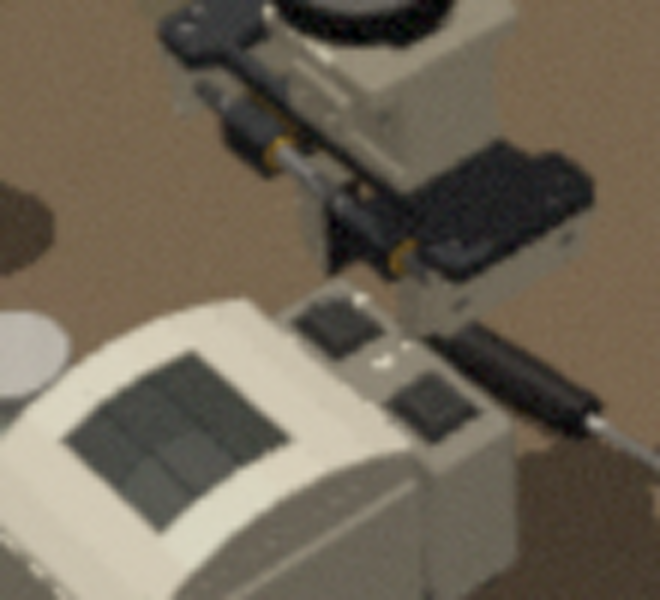

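The left fingertip shows near crop (430,338), about 60 px higher than the measured pose predicts (431,400). Before pressing, I'll check whether that's a height offset or a sideways one, using the start image as well.

Run:
```python
from h import *
K,d,p,A=cam("scene")
def proj(P): return cv2.projectPoints(np.array(P,float),cv2.Rodrigues(A.T)[0],-A.T@p,np.array(K),d)[0][:,0]
o=get_obs();B=R.from_euler("xyz",o["tcp_rot"]).as_matrix()
for s,n in((-1,"L"),(1,"R")):
  for e in(0,-10,-20,-30,-45,-66):
    print(n,e,((proj([o["tool_pos"]+B@np.array([e,s*y,z]) for y,z in((23,-9.5),(42,-9.5),(42,9.5))])-[230,140])*6).round().astype(int).tolist())
B0=R.from_euler("xyz",[-1.7245736,1.56920477,1.76979962]).as_matrix()
p0=np.array([181.3,-492.2,202.2])
for e in(0,-20,-66): print("start",e,proj([p0+B0@np.array([e,y,z]) for y in(-65,-46,46,65) for z in(-9.5,9.5)]).round().astype(int).tolist())
im=cv2.imread("pics/scene0.png")[0:75,290:380]
a=cv2.resize(im,None,fx=4.4,fy=4.4,interpolation=cv2.INTER_CUBIC)
c=capture("scene")["image"][140:230,250:340,::-1].astype(float)
c=255*(np.clip(c,0,255)/255)**.45
c=cv2.resize(c.astype(np.uint8),None,fx=6.6,fy=6.6,interpolation=cv2.INTER_LANCZOS4)[:,:400]
a=np.pad(a,((0,c.shape[0]-a.shape[0]),(0,0),(0,0)))
cv2.imwrite("pics/cmp.png",np.hstack([a,c]))
```

```text
L 0 [[402, 375], [431, 400], [466, 378]]
L -10 [[401, 359], [430, 384], [465, 362]]
L -20 [[400, 342], [429, 367], [465, 345]]
L -30 [[399, 325], [429, 350], [464, 328]]
L -45 [[398, 299], [427, 324], [463, 302]]
L -66 [[395, 262], [426, 287], [462, 265]]
R 0 [[333, 317], [306, 293], [340, 272]]
R -10 [[332, 300], [304, 276], [339, 255]]
R -20 [[331, 283], [303, 259], [338, 239]]
R -30 [[329, 266], [301, 242], [336, 221]]
R -45 [[327, 240], [299, 216], [335, 195]]
R -66 [[324, 203], [296, 179], [332, 158]]
start 0 [[348, 68], [352, 65], [343, 66], [346, 63], [318, 56], [322, 53], [313, 54], [316, 51]]
start -20 [[348, 62], [352, 59], [343, 59], [347, 57], [318, 50], [321, 47], [313, 48], [316, 45]]
start -66 [[349, 47], [353, 44], [343, 45], [347, 42], [318, 36], [321, 33], [312, 34], [316, 31]]
```

View pics/cmp.png

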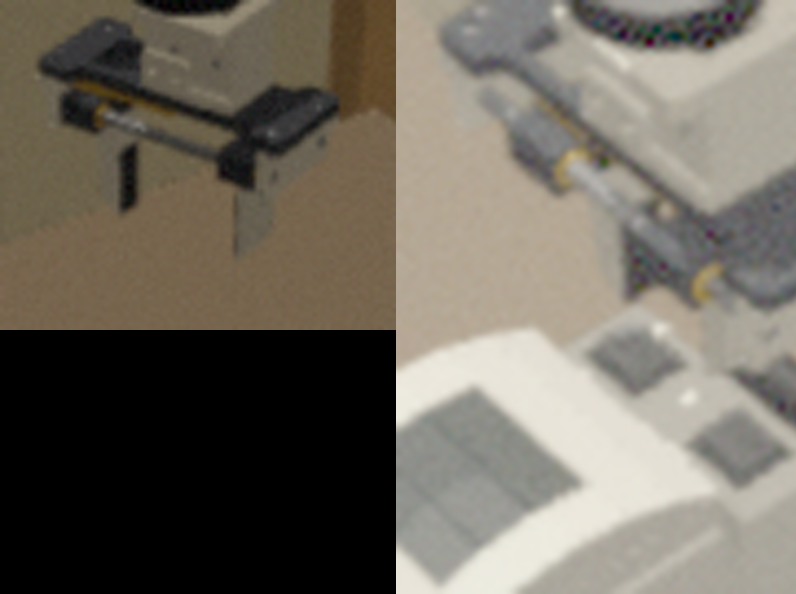

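Run:
```python
from h import *
K,d,p,A=cam("top")
def proj(P): return cv2.projectPoints(np.array(P,float),cv2.Rodrigues(A.T)[0],-A.T@p,np.array(K),d)[0][:,0]
o=get_obs();B=R.from_euler("xyz",o["tcp_rot"]).as_matrix(); q=np.array([538,-143.3,160.])
for e in(-60,-90,-110):
    print(e,"near1 y-42 z-37/0/37",proj([q+B@np.array([e,-42,z]) for z in(-37,0,37)]).round(1).tolist(),"y+19,z+16:",proj([q+B@np.array([e,-23,16])]).round(1).tolist())
B0=R.from_euler("xyz",[-1.7245736,1.56920477,1.76979962]).as_matrix();p0=np.array([181.3,-492.2,202.2])
for e in(-60,-110): print("start",e,proj([p0+B0@np.array([e,y,z]) for y in(-65,65) for z in(-37,0,37)]).round().tolist())
im=capture("top")["image"][170:290,300:420,::-1]
a=cv2.resize(im,None,fx=4.9,fy=4.9,interpolation=cv2.INTER_CUBIC)[:,:400]
b=cv2.imread("pics/top0.png")[390:480,510:640]; b=cv2.resize(b,None,fx=3,fy=3,interpolation=cv2.INTER_CUBIC)
b=np.pad(b,((0,a.shape[0]-b.shape[0]),(0,0),(0,0)))
im=np.hstack([a,b]); im=(255*(im/255.)**.6).astype(np.uint8)
cv2.imwrite("pics/top2.png",im)
```

```text
-60 near1 y-42 z-37/0/37 [[360.9, 227.0], [363.1, 245.3], [365.3, 263.7]] y+19,z+16: [[373.5, 252.2]]
-90 near1 y-42 z-37/0/37 [[361.9, 226.1], [364.1, 244.9], [366.3, 263.7]] y+19,z+16: [[374.7, 251.9]]
-110 near1 y-42 z-37/0/37 [[362.5, 225.4], [364.8, 244.6], [367.1, 263.8]] y+19,z+16: [[375.6, 251.7]]
start -60 [[527.0, 422.0], [534.0, 440.0], [540.0, 458.0], [590.0, 399.0], [596.0, 417.0], [602.0, 435.0]]
start -110 [[536.0, 429.0], [543.0, 448.0], [549.0, 467.0], [601.0, 405.0], [608.0, 423.0], [614.0, 442.0]]
```

View pics/top2.png

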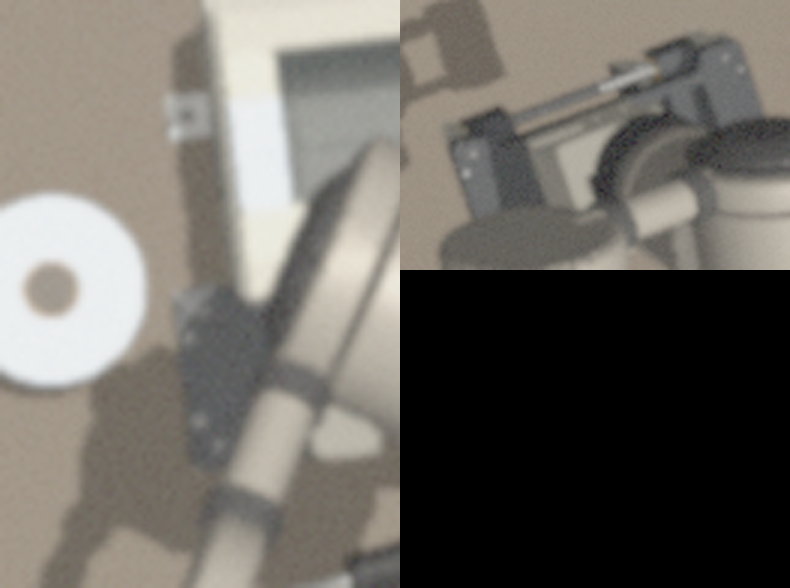

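The top view now shows the jaw body's outer edge at (336,230)–(340,264), against a predicted (335,229)–(339,267). So the sideways position is right, and the mismatch lies along the finger, with the visible tips about 20 mm behind the stated TCP. I'll descend gently and let the force tell me when they touch.

>>> send_rows(
  moves=[
    [3, 0, 0, 0],
    [2, 0, 0, 0],
    [2, 0, 0, 0],
    [1, 0, 0, 0],
    [1, 0, 0, 0],
    [1, 0, 0, 0],
    [0, 0, 0, 0],
  ],
)

```text
time: 4.9
tool_pos: [538.8, -141.0, 107.9]
tcp_rot: [0.838, 1.571, -2.178]
contact_force: [-0.1, -0.7, -0.1]
grip_width: 45.7
```

>>> send_rows(
  moves=[
    [1, 0, 0, 0],
    [1, 0, 0, 0],
    [1, 0, 0, 0],
    [1, 0, 0, 0],
    [0, 0, 0, 0],
  ],
)

```text
time: 5.52
tool_pos: [538.7, -141.0, 103.8]
tcp_rot: [-0.187, 1.571, 3.081]
contact_force: [0.1, -0.4, 0.6]
grip_width: 46.1
```

>>> send_rows(
  moves=[
    [1.5, 0, 0, 0],
    [1.5, 0, 0, 0],
    [1.5, 0, 0, 0],
    [1.5, 0, 0, 0],
    [0, 0, 0, 0],
  ],
)

```text
time: 6.15
tool_pos: [538.7, -141.0, 97.8]
tcp_rot: [-0.329, 1.571, 2.938]
contact_force: [1.0, -0.5, -0.4]
grip_width: 46.0
```

Run:
```python
from h import *
im=capture("scene")["image"][160:230,250:330,::-1].astype(float)
im=(255*(im/255)**.6).astype(np.uint8)
cv2.imwrite("pics/near3.png",cv2.resize(im,None,fx=8,fy=8,interpolation=cv2.INTER_CUBIC))
```

```text
(no output)
```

View pics/near3.png

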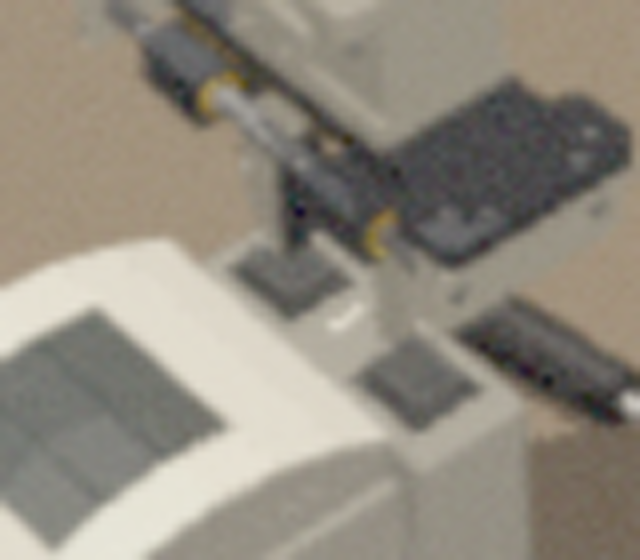

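The picture shows both fingertips still above their keys. The right tip is near crop (293,250) over the key at (293,280), and the left near (405,335) over (415,380). I'll keep feeling downward.

>>> send_rows(
  moves=[
    [1.5, 0, 0, 0],
    [1.5, 0, 0, 0],
    [1.5, 0, 0, 0],
    [1.5, 0, 0, 0],
    [0, 0, 0, 0],
  ],
)

```text
time: 6.82
tool_pos: [538.7, -141.0, 91.8]
tcp_rot: [-0.164, 1.571, 3.103]
contact_force: [-0.2, -0.7, 0.8]
grip_width: 46.3
```

>>> send_rows(
  moves=[
    [1, 0, 0, 0],
    [1, 0, 0, 0],
    [1, 0, 0, 0],
    [1, 0, 0, 0],
    [0, 0, 0, 0],
  ],
)

```text
time: 7.45
tool_pos: [538.8, -141.0, 87.8]
tcp_rot: [0.029, 1.571, -2.987]
contact_force: [-1.1, 0.3, -0.6]
grip_width: 46.1
```

>>> send_rows(
  moves=[
    [1, 0, 0, 0],
    [1, 0, 0, 0],
    [1, 0, 0, 0],
    [0, 0, 0, 0],
  ],
)

```text
time: 7.95
tool_pos: [538.8, -141.0, 85.2]
tcp_rot: [2.42, 1.57, -0.596]
contact_force: [-0.6, 1.0, 3.5]
grip_width: 45.8
```

First contact is at TCP z≈85–86, with 3.5 N upward, which fits tips about 23 mm short of the stated TCP. Two springs should reach 9.2 N in total after 6 mm.

>>> send_rows(
  moves=[
    [1, 0, 0, 0],
    [1, 0, 0, 0],
    [0, 0, 0, 0],
    [0, 0, 0, 0],
  ],
)

```text
time: 8.45
tool_pos: [538.8, -141.0, 83.3]
tcp_rot: [2.402, 1.57, -0.614]
contact_force: [-2.2, 0.4, 5.6]
grip_width: 45.7
```

Run:
```python
from h import *
o=get_obs();print(o["contact_force"],o["moment"],o["tool_pos"])
im=capture("scene")["image"][160:230,250:330,::-1].astype(float)
im=(255*(im/255)**.6).astype(np.uint8)
cv2.imwrite("pics/near4.png",cv2.resize(im,None,fx=8,fy=8,interpolation=cv2.INTER_CUBIC))
```

```text
[-2.22368774  0.44905662  5.57444344] [0.1112593  0.38972869 0.0256378 ] [ 538.81886732 -141.03263855   83.32485177]
```

View pics/near4.png

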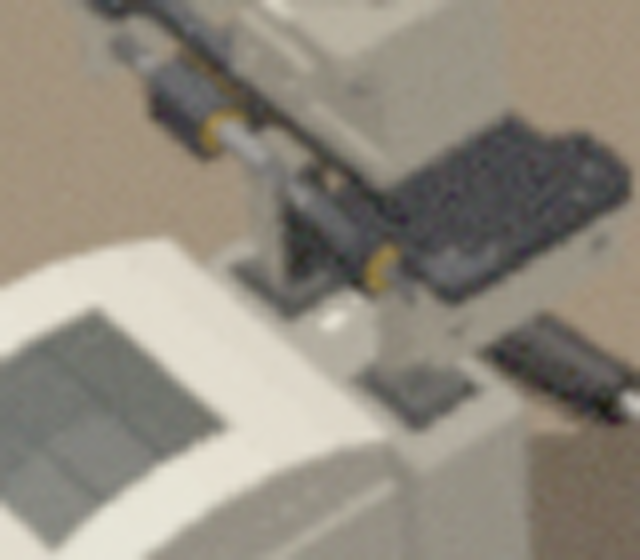

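Both tips now rest on the keys, the right near crop (283,285) and the left near (405,365). The 5.6 N fits two springs about 2 mm down. I'll press on to the stops.

>>> send_rows(
  moves=[
    [1, 0, 0, 0],
    [1, 0, 0, 0],
    [1, 0, 0, 0],
    [1, 0, 0, 0],
    [0, 0, 0, 0],
  ],
)

```text
time: 9.12
tool_pos: [538.9, -141.0, 79.7]
tcp_rot: [2.462, 1.57, -0.553]
contact_force: [-3.1, 1.1, 9.3]
grip_width: 45.9
```

>>> send_rows(
  moves=[
    [0.7, 0, 0, 0],
    [0.5, 0, 0, 0],
    [0, 0, 0, 0],
  ],
)

```text
time: 9.5
tool_pos: [538.9, -141.1, 79.4]
tcp_rot: [2.474, 1.57, -0.542]
contact_force: [-4.3, 1.6, 14.4]
grip_width: 46.1
```

>>> send_rows(
  moves=[
    [0.6, 0, 0, 0],
    [0.4, 0, 0, 0],
    [0, 0, 0, 0],
    [0, 0, 0, 0],
    [0, 0, 0, 0],
    [0, 0, 0, 0],
    [0, 0, 0, 0],
    [0, 0, 0, 0],
  ],
)

```text
time: 10.5
tool_pos: [539.0, -141.1, 79.3]
tcp_rot: [2.518, 1.569, -0.498]
contact_force: [-7.1, 2.4, 21.5]
grip_width: 46.0
```

>>> send_rows(
  moves=[
    [0, 0, 0, 0],
    [0, 0, 0, 0],
    [0, 0, 0, 0],
    [0, 0, 0, 0],
    [0, 0, 0, 0],
    [0, 0, 0, 0],
    [0, 0, 0, 0],
    [0, 0, 0, 0],
  ],
)

```text
time: 11.5
tool_pos: [539.0, -141.1, 79.3]
tcp_rot: [2.508, 1.569, -0.507]
contact_force: [-7.2, 3.0, 21.9]
grip_width: 46.0
```

>>> send_rows(
  moves=[
    [0, 0, 0, 0],
    [0, 0, 0, 0],
    [0, 0, 0, 0],
    [0, 0, 0, 0],
    [0, 0, 0, 0],
    [0, 0, 0, 0],
    [0, 0, 0, 0],
    [0, 0, 0, 0],
  ],
)

```text
time: 12.5
tool_pos: [538.9, -141.1, 79.3]
tcp_rot: [2.504, 1.569, -0.511]
contact_force: [-6.9, 2.1, 22.1]
grip_width: 46.1
```

Run:
```python
from h import *
o=get_obs();print(o["contact_force"],o["moment"],o["tool_pos"])
im=capture("scene")["image"][160:250,220:330,::-1].astype(float)
im=(255*(im/255)**.6).astype(np.uint8)
cv2.imwrite("pics/open1.png",cv2.resize(im,None,fx=6,fy=6,interpolation=cv2.INTER_CUBIC))
```

```text
[-6.90359691  2.12106627 22.0955087 ] [0.52140895 1.29871554 0.01821244] [ 538.93113136 -141.08054389   79.29527482]
```

View pics/open1.png

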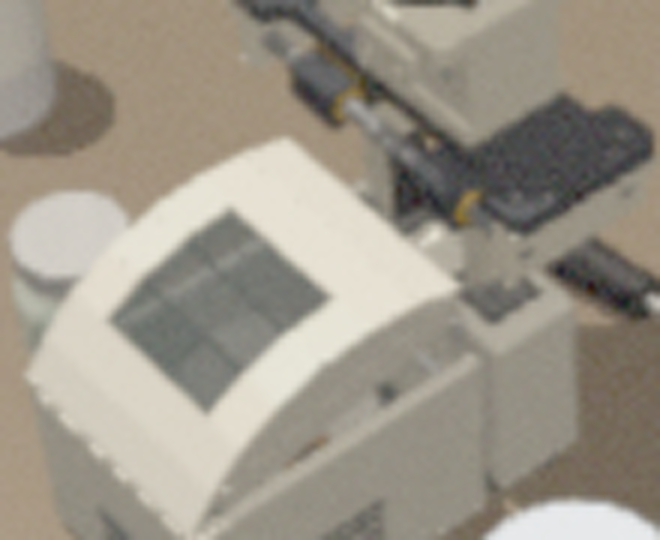

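The cover has lifted: its front edge runs (290,140)–(460,290) in the crop, with a gap along the side. Wrist force is steady at about 22 N. I'll hold longer, then check that the motion has stopped and that the corner is at the full-open height.

>>> send_rows(
  moves=[
    [0, 0, 0, 0],
    [0, 0, 0, 0],
    [0, 0, 0, 0],
    [0, 0, 0, 0],
    [0, 0, 0, 0],
    [0, 0, 0, 0],
    [0, 0, 0, 0],
    [0, 0, 0, 0],
  ],
)

```text
time: 13.55
tool_pos: [538.9, -141.1, 79.3]
tcp_rot: [2.514, 1.569, -0.502]
contact_force: [-6.9, 3.0, 21.4]
grip_width: 45.7
```

Run:
```python
from h import *
c=capture("scene")["image"][160:250,220:330,::-1]; f=(255*(c.astype(float)/255)**.6).astype(np.uint8)
f=cv2.resize(f,None,fx=6,fy=6,interpolation=cv2.INTER_CUBIC); cv2.imwrite("pics/open2.png",f)
a=cv2.cvtColor(cv2.imread("pics/open1.png"),6)[120:,:330].astype(np.float32);b=cv2.cvtColor(f,6)[120:,:330].astype(np.float32)
print("shift of cover region",cv2.phaseCorrelate(a,b),"max diff",np.abs(cv2.blur(a-b,(15,15))).max())
K,d,p,A=cam("scene");t=np.radians(7.2);ex=np.array([np.cos(t),np.sin(t),0]);ey=np.array([-np.sin(t),np.cos(t),0]);m=np.array([540.8,-141,0])
for z in(117,131,146):
    P=[m+32*ex+s*57*ey+[0,0,z] for s in(1,-1)]
    uv=cv2.projectPoints(np.array(P),cv2.Rodrigues(A.T)[0],-A.T@p,np.array(K),d)[0][:,0];print(z,((uv-[220,160])*6).round().tolist())
print(get_obs()["contact_force"])
```

```text
shift of cover region ((-0.00752962849674077, 0.010198903580658225), 0.8325627550666714) max diff 4.32
117 [[469.0, 331.0], [299.0, 183.0]]
131 [[467.0, 308.0], [297.0, 160.0]]
146 [[466.0, 283.0], [294.0, 134.0]]
[-7.54526513  2.97033786 21.93125222]
```

The cover is at rest. Its corners at (290,140) and (460,290) match the 146 mm full-open prediction of (294,134) and (466,283). Now I'll release straight up, then back away towards the robot.

>>> send_rows(
  moves=[
    [-2, 0, 0, 0],
    [-3, 0, 0, 0],
    [-4, 0, 0, 0],
    [-5, 0, 0, 0],
    [-6, 0, 2, 0],
    [-8, 0, 6, 0],
    [-10, 0, 10, 0],
    [-15, 0, 15, 0],
  ],
)

```text
time: 14.65
tool_pos: [505.1, -145.1, 130.2]
tcp_rot: [-0.353, 1.57, 2.915]
contact_force: [-0.4, 0.2, 0.8]
grip_width: 45.8
```

>>> send_rows(
  moves=[
    [-20, 0, 20, 0],
    [-25, 0, 20, 0],
    [-25, 0, 20, 0],
    [-25, 10, 20, 0],
    [-20, 15, 20, 0],
    [0, 20, 15, 0],
    [0, 10, 8, 0],
    [0, 0, 0, 0],
  ],
)

```text
time: 15.65
tool_pos: [390.4, -215.4, 244.7]
tcp_rot: [-1.193, 1.57, 2.073]
contact_force: [-0.0, -0.0, 0.1]
grip_width: 46.0
```

Run:
```python
from h import *
o=get_obs();print(o["time"],o["contact_force"],o["tool_pos"])
s=capture("scene")["image"][130:270,200:350,::-1];t=capture("top")["image"][140:320,280:450,::-1]
r=lambda i:cv2.resize(i,(400,int(400*i.shape[0]/i.shape[1])),interpolation=cv2.INTER_CUBIC)[:373]
cv2.imwrite("pics/end.png",np.hstack([r(s),r(t)]))
```

```text
15.65 [-0.04076929 -0.03888262  0.13879584] [ 390.37382894 -215.36938611  244.66487054]
```

View pics/end.png

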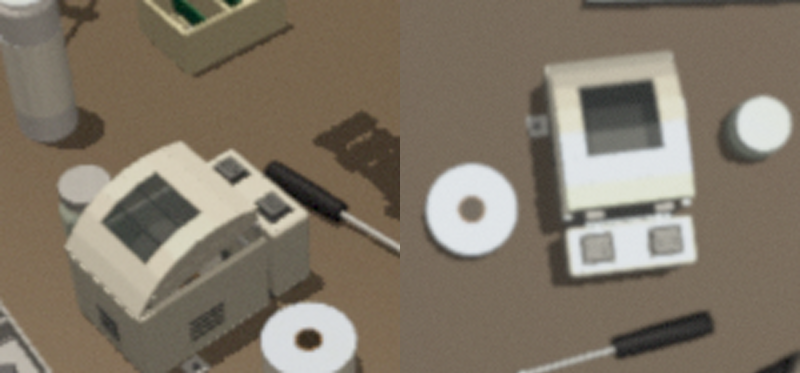

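The cover is up, and both keys are free at scene crop (232,168) and (273,206). The roll, jar and screwdriver are where they were, and the gripper is clear. I'll hand in.

```bash
python3 -c "
from plant import *
print(close_job())"
```

```text
the job is handed in; nothing more can be done
None
```

The printer cover is open and the job is handed in, finished at about 15.7 s. I pressed both release buttons down together to their stops (about 22 N total), held them about 4 s, then lifted straight off and backed away.

**What the last checks showed:**
- **Cover:** it had stopped moving before I let go. Its front edge matched the fully open height of 146 mm to within about 4 mm, and it was still up in the final picture.
- **Contact:** wrist force was back to about 0 N. It stayed steady while the cover rose, so I saw no sign that the gripper touched the cover.
- **Bystanders:** the roll, jar and screwdriver look unmoved; I compared them by eye only. The items further out were not rechecked, but the arm's path stayed clear of them.

**What disagreed:**
- **Fingertip length:** the tips touched the buttons with the TCP about 23 mm lower than the button tops, so they are shorter than the stated TCP implies. The camera had hinted at this, so I found contact by force.
- **Sideways force:** there was about 7 N sideways while the buttons were held down. It grew in step with the pressing force, so I took it as friction on the keys.

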